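# Close the sample vial and show its base code to the reader

## Robot

A 6-joint arm with a two-finger parallel gripper is mounted at the origin on a cart in front of the work surface, level with it; the furniture and walls round the work are solid. World frame = base frame: x ahead of the robot, y to its left, z up, the work surface at z = 0. Lengths are in m, angles in rad, forces in N, time in s.
With the tool pointing down it reaches from about 0.425 to 0.95 m from the base axis. Payload 3.5 kg.
Tool frame: the origin (TCP) lies on the centre line of the jaws, within the pads' length; the fingertips stand 17 mm ahead of it and the grasp point (between the pads) lies 2 mm behind it; z points along the fingers, y is the line along which they close (so a half turn about z gives the same grasp; the last joint's range is limited). The gripper opens to 85 mm and grips with 20 to 120 N. Pads are 22 mm wide; open, the fingers measure 114 mm over their backs; the gripper's body (76 mm by 85 mm) begins 54 mm behind the grasp point. The pads swing forward as they close: fully open they stand 13 mm farther back than shut.
Start: joints at [1.125, 0.286, 1.577, -0, 1.279, -0.15], TCP at [0.197, 0.646, 0.248] pointing down, gripper open.
Joint ranges: [-2.77, 2.77], [-0.9, 2.22], [0.21, 2.48], [-1.53, 4.67], [0.24, 2.81], [-2.84, 2.84]. Speed limits (rad/s): [2.79, 2.79, 3.14, 3.14, 3.14, 3.14].

## Interface

Orientations are given as a unit quaternion [x, y, z, w].
In Python, from plant import ctrl gives the robot as it stands. The module is installed in compiled form; this text tells all that it offers.
- The arm moves only by the tool drive_tool, never from a script. Its argument "moves" is a list of rows, each a list of 3 entries, a list of its own where there are three numbers: the turn, a rotation vector about the tool's x, y, z in rad, then the shift along the tool's x, y, z in m, then the finger opening in m, from 0 to 0.0854. A call has 1 to 5 rows; each row shifts and turns the commanded pose from where the row before left it, along the tool's axes as they then stand; what a row does not reach is not made up. A row lasts 1/8 s, in which the tool goes at most 62.5 mm and 10.7 degrees, less where a joint would pass 70% of its speed; a pose out of reach is approached as far as the arm can. A call with a gripper value outside its range is refused whole. The fingers move at their own pace and stop on an object; "grip_force" is the grip in N (left out, the last holds). Time passes only in rows, so rows that do not move let the fingers close. It gives the time, the measured TCP pose, the force, the opening and the grip force at its end, in the units of the state.
- ctrl.get_state(): the state, without advancing time (a new reading comes with each control period).
- ctrl.read_camera(name): name is "scene" or "top" or "wrist"; returns a dict with "image" (480x640x3 uint8, red, green, blue), "fx", "fy", "cx", "cy" (pixels), "R" (3x3) and "t" (3): a world point X has camera coordinates R X + t. Camera axes: x right, y down, z forward; pixel columns grow to the right and rows downward; lengths in m; the calibration is good to about 2 mm. The wrist camera is an equidistant fisheye: a pixel r from the principal point sees the ray r / f radians off the axis. A picture is of the moment at which its call begins. There is no depth.
- ctrl.sign_off(): hands the job in; it is judged then, once.
The state is a dict: "time": time; "qpos": joint angles; "dq": joint speeds; "joint_efforts": joint torques, N m; "eef_pos": TCP position; "tcp_rot": TCP orientation; "contact_force": force on the tool from outside, world axes, zero at the start; "wrist_torque": the same for the moment, N m; "opening": opening from 0.0 (shut) to 1.0 (fully open); "finger_force": force on a finger pad.
Only numpy, scipy, OpenCV 4.12 (cv2) and the standard library are available. Lean on these libraries where they do the work, as an engineer would, in place of code of your own. Each camera call takes 0.05 s, during which the arm holds its last target. There are 200 camera calls.

## Task

In the two-well aluminium holder stand two flip-top sample vials; the green-lidded one is filled but its lid still stands open: press that lid fully shut while the vial stands in its well, then lift the vial out and show the code on its base to the slanted code reader, with the base square to the lens, centred on it and about 6 cm in front of the glass. The program finishes while holding the shut vial there, still and in the air; do not touch the reader, and leave the blue-lidded vial standing in its well.

Things in the scene. Friction and masses are not known exactly. Their poses are not given: they have to be found in the camera images.
- vial_center (a point): centre of the green-lidded vial: white upright cylinder, 40 mm diameter, 77 mm tall when shut (rim at 70 mm, lid as wide as the body), about 0.07 kg. On its axis, 38 mm above its base. z up to the lid; +x to the hinge side; a 10 mm thumb tab sticks out of the shut lid at -x; y parallel to the hinge. 51 mm of it stand above the holder. The code is on its flat underside
- vial_lid (a joint): angle of the green lid in rad: 0 fully shut, 1.57 standing upright, up to 2.3 leaning outwards away from the vial. It starts between 1.3 and 2.1. It reaches 50 mm from the hinge line to the end of the tab. A stiff friction hinge (0.025 N m, about 1 N at the middle of the lid): the lid stays where it is left
- vial_hinge (a point): point on the green lid's hinge line, on the vial's side towards the robot (within about 50 degrees), 23 mm from the vial's axis on its +x side, at rim height (70 mm above the base); axes as the vial's, hinge line along y
- other_vial_center (a point): centre of the second vial: same shape, lid blue and shut for good; stands in the other well, to be left alone. On its axis, 38 mm above its base, z up
- holder: aluminium block, fixed to the bench, 76 mm (x) x 168 mm (y) x 32 mm tall, with two round wells 84 mm apart along its y (at y = +42 and -42 mm), 26 mm deep and 42 mm wide; the well floors lie 6 mm above the bench. Either vial may be in either well. Origin at the centre of its underside, z up
- reader: slanted code reader, fixed to the bench: round dark foot 92 mm across, short post, grey cylindrical head of 60 mm diameter and 72 mm length with a white light ring; 130 mm tall over all. Origin at the centre of the foot's underside, z up; the head leans to its -x side. It must not be touched
- lens (a point): middle of the reader's lens glass, 115 mm above the bench and 20 mm to the -x side of the foot's centre. Its z axis points out of the lens along the line of sight, up and towards the robot's side, 30 degrees from vertical
- vial_base (a point): centre of the flat underside of the green-lidded vial, where the code is, 38 mm below vial_center; axes as the vial's
Not all that is in view belongs to the job. Leave any black or pink look-alike of the part that bears vial_center alone.

How it is judged:
By the outcome, as a careful person would: the job done as asked, in the order asked, and still so for the second after the job is handed in, while the arm keeps its last pose, push and grip.
It also fails if it takes over 51 s, if anything falls off the work surface, if the arm or the gripper's body presses on something with over 40 N, if the wrist force passes 120 N, or if a joint passes its speed limit or range.

## Working session

There is one attempt and no reset: what is moved stays moved. The work goes in short steps, Python scripts to look and compute and a tool call to move; the robot and the scene stay as the last step left them, time stands still between calls to the robot, and variables do not carry over. Pictures are saved under pics/ and viewed, at most 11 in all, crops included, and the job is handed in when it is done.

Besides the shell and the picture viewer there is one more tool, called after "Emit:" in YAML: its name, and indented under it one key for each argument. drive_tool: Moves the arm, as the interface text tells. Its arguments: {"type":"object","properties":{"moves":{"type":"array","items":{"type":"array"}},"grip_force":{"type":"number"}},"required":["moves"]}

```bash
mkdir -p pics; python3 - <<'E'
from plant import ctrl
import cv2,numpy as np,pickle
D={}
for n in("scene","top","wrist"):
    c=ctrl.read_camera(n);D[n]=c
    cv2.imwrite(f"pics/{n}0.png",c["image"][:,:,::-1]);print(n,c["fx"],c["cx"],c["cy"],(-c["R"].T@c["t"]).round(3),c["R"].round(2).tolist())
pickle.dump(D,open("d0.pkl","wb"))
s=ctrl.get_state();print(s)
E
```

```text
scene 451.86491973870613 322.07408114050355 240.39319913140744 [ 0.012 -0.813  0.647] [[0.83, -0.55, 0.0], [-0.29, -0.43, -0.85], [0.47, 0.71, -0.52]]
top 576.9889453778161 315.90070491140943 236.89000354616743 [ 0.37  -0.049  1.16 ] [[-0.03, -1.0, -0.02], [-0.99, 0.03, -0.14], [0.14, 0.01, -0.99]]
wrist 371.64829954431775 315.1315437759678 234.31983815379255 [0.133 0.665 0.373] [[0.29, 0.96, -0.0], [0.92, -0.28, 0.27], [0.26, -0.08, -0.96]]
{'time': 0.15, 'qpos': array([ 1.12497812e+00,  2.86978586e-01,  1.57782643e+00,  2.43463067e-05,
        1.27860260e+00, -1.49999436e-01]), 'dq': array([ 0.00086071, -0.00264394, -0.00510445,  0.00063919, -0.00172328,
        0.00037789]), 'joint_efforts': array([ 9.60282669e-04, -4.06600857e+01, -2.93141735e+01, -1.28325560e-04,
        3.90556219e-03, -1.92511385e-05]), 'eef_pos': array([0.1965377 , 0.64525876, 0.2472617 ]), 'tcp_rot': array([ 1.47374084e-01,  9.89080409e-01, -8.64091942e-04, -2.77507341e-04]), 'contact_force': array([-0.13599358, -0.37336459, -0.07072184]), 'wrist_torque': array([ 0.00185199, -0.07965525,  0.03313477]), 'finger_force': 0.0, 'opening': 1.0026964443853954}
```

View pics/top0.png

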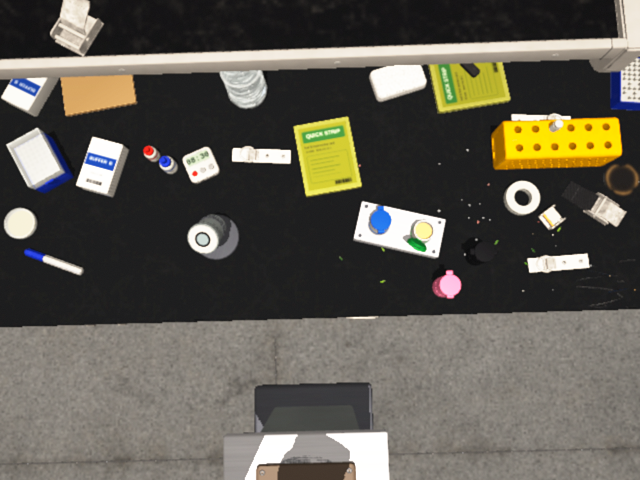

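View pics/scene0.png

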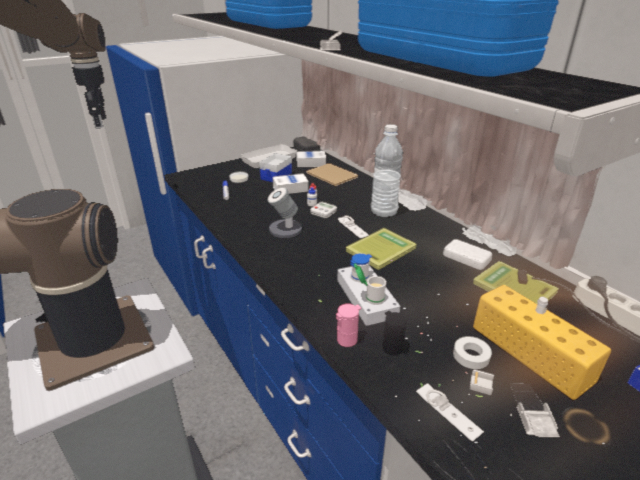

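The top view shows the holder (quad roughly x 355–445, y 203–257). The open vial is at (423,230), its green lid at (416,244) and the blue vial at (380,220). The reader's lens is at (203,240) and its foot at (216,238). The pink (447,285) and black (480,250) look-alikes stand near the holder. The scene view agrees, with the vial at about (375,288) and the reader at (284,210).

```bash
cat > h.py <<'E'
import numpy as np,cv2
from scipy.spatial.transform import Rotation as Rn
def proj(c,X):
    p=(np.atleast_2d(X))@c["R"].T+c["t"]; return np.c_[c["fx"]*p[:,0]/p[:,2]+c["cx"],c["fy"]*p[:,1]/p[:,2]+c["cy"]]
def ray(c,uv):
    d=np.array([(uv[0]-c["cx"])/c["fx"],(uv[1]-c["cy"])/c["fy"],1.]); d=c["R"].T@d
    return -c["R"].T@c["t"],d/np.linalg.norm(d)
def onz(c,uv,z):
    o,d=ray(c,uv); return o+d*(z-o[2])/d[2]
def tri(c1,u1,c2,u2):
    A=np.zeros((3,3));b=np.zeros(3);r=[]
    for c,u in((c1,u1),(c2,u2)):
        o,d=ray(c,u);P=np.eye(3)-np.outer(d,d);A+=P;b+=P@o;r.append((o,P))
    X=np.linalg.solve(A,b); return X,[np.linalg.norm(P@(X-o)).round(4) for o,P in r]
E
python3 - <<'E'
from h import *;import pickle
D=pickle.load(open("d0.pkl","rb"))
for n,(x,y,w,h) in {"top":(345,190,150,115),"scene":(325,240,85,120)}.items():
    im=D[n]["image"][y:y+h,x:x+w]; 
    cv2.imwrite(f"pics/{n}_crop.png",cv2.resize(im,None,fx=5,fy=5,interpolation=cv2.INTER_CUBIC)[:,:,::-1])
a=D["top"]["image"][205:265,180:245];b=D["scene"]["image"][180:240,262:327]
cv2.imwrite("pics/rd.png",cv2.resize(np.hstack([a,b]),None,fx=6,fy=6,interpolation=cv2.INTER_CUBIC)[:,:,::-1])
E
```

```text
(no output)
```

View pics/top_crop.png

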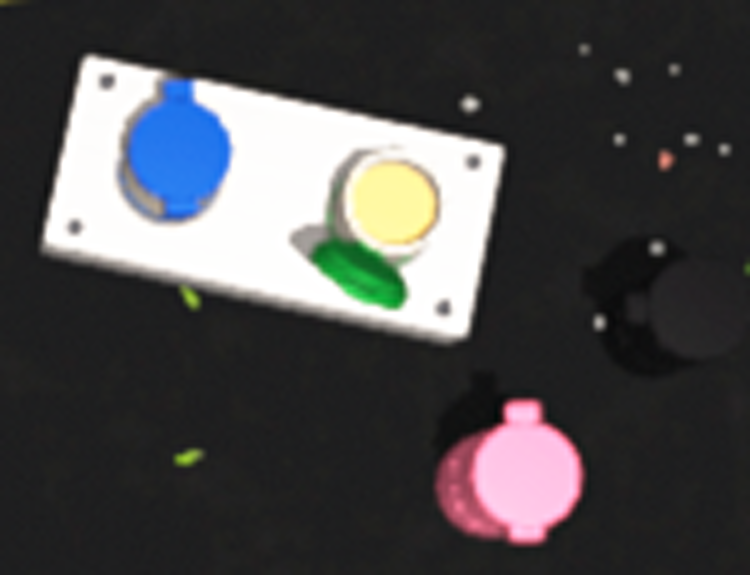

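View pics/scene_crop.png

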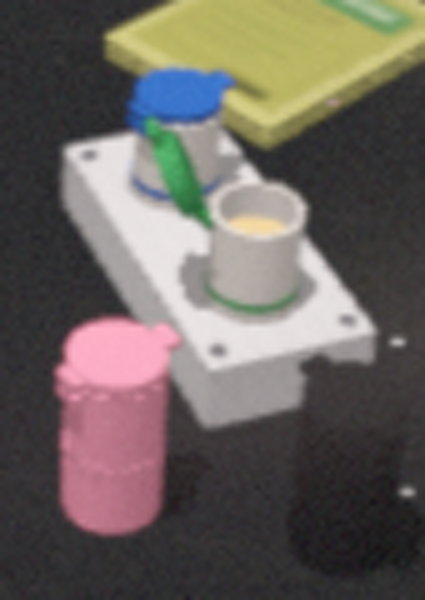

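View pics/rd.png

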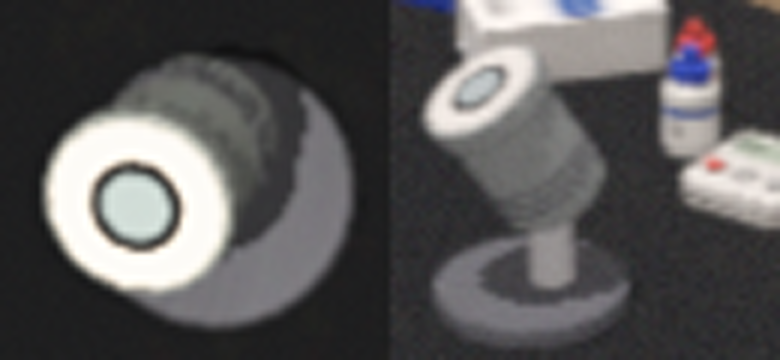

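The crops show four things:
- **Holder corners (top crop):** about (88,57), (503,147), (468,332) and (45,245).
- **Green lid:** edge-on, from (315,245) to (405,300) in the top crop, leaning slightly. In the scene crop it spans (150,122) to (208,222).
- **Lens:** at (136,206)/6 in the top view and (90,87)/6 in the scene view.
- **Reader head:** it leans down-left in the top image.

```bash
cat > m.py <<'E'
from h import *;import pickle
D=pickle.load(open("d0.pkl","rb"));T,S=D["top"],D["scene"]
tc=lambda u,v:(345+(u-2)/5,190+(v-2)/5)
sc=lambda u,v:(325+(u-2)/5,240+(v-2)/5)
H=np.array([onz(T,tc(*p),.032) for p in((88,57),(503,147),(468,330),(45,245))])
print("holder",H.round(4).tolist());hc=H.mean(0)
ax=(H[0]+H[3]-H[1]-H[2])/2;print("len",np.linalg.norm(ax),np.linalg.norm((H[0]+H[1]-H[2]-H[3])/2));ax/=np.linalg.norm(ax)
Hs=np.array([onz(S,sc(*p),.032) for p in((65,149),(372,328),(208,370))]);print("holder scene 3 corners (far-left? )",Hs.round(4).tolist())
print("hc",hc,"yaw of +y",np.degrees(np.arctan2(ax[1],ax[0])))
g=hc-ax*.042;b=hc+ax*.042;print("green",g,"blue",b)
# colour checks
def mask(c,lo,hi,box):
    hsv=cv2.cvtColor(c["image"],cv2.COLOR_RGB2HSV);m=cv2.inRange(hsv,lo,hi);z=np.zeros_like(m);x,y,w,h=box;z[y:y+h,x:x+w]=m[y:y+h,x:x+w];return z
def big(m):
    k=max(cv2.findContours(m,0,1)[0],key=cv2.contourArea);return k
kb=big(mask(T,(100,120,60),(125,255,255),(360,200,40,40)));print("blue centre",onz(T,cv2.minEnclosingCircle(kb)[0],.083))
kc=big(mask(T,(22,40,120),(35,255,255),(410,215,30,30)));e=cv2.fitEllipse(kc);print("fill",e,[onz(T,e[0],z).round(4) for z in(.05,.06,.07)])
kt=big(mask(T,(50,120,30),(80,255,255),(400,232,35,25)));ks=big(mask(S,(50,120,30),(80,255,255),(350,260,20,30)))
et,es=cv2.fitEllipse(kt),cv2.fitEllipse(ks);print(et,es)
X=tri(T,et[0],S,es[0]);print("lid c",X,X[0]-np.r_[g[:2],.076])
L=tri(T,(180+133.5/6,205+203.5/6),S,(262+87.5/6,180+84.5/6));print("lens",L)
print("lens at z=.115",onz(T,(180+133.5/6,205+203.5/6),.115))
for z in(.0,.008,.012):print("foot",z,onz(T,(180+208.5/6,205+185.5/6),z),onz(S,(262+(531-390-2.5)/6,180+(287-2.5)/6),z))
E
python3 m.py
```

```text
holder [[0.5975, -0.1271, 0.032], [0.5562, -0.2894, 0.032], [0.4841, -0.2715, 0.032], [0.5226, -0.1073, 0.032]]
len 0.1680002315697433 0.07591352927083983
holder scene 3 corners (far-left? ) [[0.527, -0.1058, 0.032], [0.5593, -0.2846, 0.032], [0.4848, -0.2675, 0.032]]
hc [ 0.54010481 -0.19881731  0.032     ] yaw of +y 76.25278682503337
green [ 0.53012399 -0.23961416  0.032     ] blue [ 0.55008564 -0.15802046  0.032     ]
blue centre [ 0.55060514 -0.1557806   0.083     ]
fill ((423.0543518066406, 230.3396759033203), (14.946732521057129, 16.175167083740234), 126.7945327758789) [array([ 0.5323, -0.2415,  0.05  ]), array([ 0.5308, -0.2397,  0.06  ]), array([ 0.5294, -0.238 ,  0.07  ])]
((416.7175598144531, 244.132080078125), (8.576292991638184, 19.069225311279297), 121.41889953613281) ((359.5713806152344, 273.1540832519531), (4.447314262390137, 21.12728500366211), 154.83053588867188)
lid c (array([ 0.49995538, -0.21997018,  0.09983401]), [np.float64(0.0004), np.float64(0.0004)]) [-0.03016861  0.01964399  0.02383401]
lens (array([0.51972721, 0.17295897, 0.11860499]), [np.float64(0.0012), np.float64(0.0012)])
lens at z=.115 [0.51913375 0.17426697 0.115     ]
foot 0.0 [0.54095818 0.17324873 0.        ] [0.54908721 0.18583182 0.        ]
foot 0.008 [0.53977847 0.1717187  0.008     ] [0.54243645 0.17346869 0.008     ]
foot 0.012 [0.53918861 0.17095368 0.012     ] [0.53911106 0.16728712 0.012     ]
```

```bash
cat >> h.py <<'E'
V=np.array([.530,-.238]);LENS=np.array([.5195,.1735,.115]);AZ=173.
def u(d):return np.array([np.cos(np.radians(d)),np.sin(np.radians(d)),0])
def nvec(az=None):return u(AZ if az is None else az)*.5+np.array([0,0,np.cos(np.pi/6)])
def frame(yaz,z=np.array([0,0,-1.])):
    y=u(yaz);y=y-z*(y@z);y/=np.linalg.norm(y);return Rn.from_matrix(np.c_[np.cross(y,z),y,z])
def rel(p,R,s=None):
    from plant import ctrl
    s=s or ctrl.get_state();R0=Rn.from_quat(s["tcp_rot"]);d=np.array(p)-s["eef_pos"]
    print("t",round(s["time"],2),"at",s["eef_pos"].round(4),"q",s["qpos"].round(2),"F",s["contact_force"].round(1),"open",round(s["opening"],3),"ff",round(s["finger_force"],1))
    print(" shift",R0.inv().apply(d).round(4),"turn",(R0.inv()*R).as_rotvec().round(4),"shift in target frame",R.inv().apply(d).round(4))
E
python3 - <<'E'
from h import *;import pickle
D=pickle.load(open("d0.pkl","rb"));T,S=D["top"],D["scene"]
rt=lambda u,v:np.array((180+(u-2.5)/6,205+(v-2.5)/6));rs=lambda u,v:np.array((262+(u-392.5)/6,180+(v-2.5)/6))
for az in(160,166,172,178,184):
    n=nvec(az);w=np.cross([0,0,1],n);w/=np.linalg.norm(w);o=[]
    for C in(S,T):
      for s in(-.03,.03):
        a=proj(C,LENS+s*w);b=proj(C,LENS+s*w-.072*n);d=(b-a)[0];o.append(np.degrees(np.arctan2(d[1],d[0])).round(1))
    print(az,o)
print("scene measured edges",np.degrees(np.arctan2(222-125,500-428)),np.degrees(np.arctan2(160-55,605-540)))
rel(LENS+.108*nvec(),frame(83,-nvec()))
E
```

```text
160 [np.float64(53.7), np.float64(53.5), np.float64(-42.4), np.float64(-47.6)]
166 [np.float64(53.3), np.float64(53.3), np.float64(-47.7), np.float64(-53.2)]
172 [np.float64(53.3), np.float64(53.4), np.float64(-53.2), np.float64(-59.0)]
178 [np.float64(53.5), np.float64(53.8), np.float64(-59.0), np.float64(-65.2)]
184 [np.float64(54.0), np.float64(54.6), np.float64(-65.2), np.float64(-71.8)]
scene measured edges 53.4146817003066 58.240519915187214
t 0.15 at [0.1965 0.6453 0.2473] q [ 1.12  0.29  1.58  0.    1.28 -0.15] F [-0.1 -0.4 -0.1] open 1.003 ff 0.0
 shift [-0.3933 -0.3664  0.0393] turn [-0.0472 -0.5227 -0.1692] shift in target frame [-0.2613 -0.4289  0.1956]
```

Emit:
drive_tool:
  moves:
    - [[0, 0, 0], [-0.044, -0.041, 0.002], 0.085]
    - [[0, 0, 0], [-0.044, -0.041, 0.002], 0.085]
    - [[0, 0, 0], [-0.044, -0.041, 0.002], 0.085]
    - [[0, 0, 0], [-0.044, -0.041, 0.002], 0.085]
    - [[0, 0, 0], [-0.044, -0.041, 0.002], 0.085]

```text
time: 0.78
eef_pos: [0.3479, 0.3836, 0.238]
tcp_rot: [0.147, 0.989, -0.0, 0.0]
contact_force: [1.0, 1.0, 0.6]
opening: 0.993
finger_force: 0.0
```

Emit:
drive_tool:
  moves:
    - [[0, 0, 0], [-0.044, -0.041, 0.002], 0.04]
    - [[0, 0, 0], [-0.044, -0.041, 0.002], 0.04]
    - [[0, 0, 0], [-0.044, -0.041, 0.002], 0.04]
    - [[0, 0, 0], [-0.044, -0.041, 0.002], 0.04]
    - [[0, 0, 0], [0, 0, 0], 0.04]

```text
time: 1.4
eef_pos: [0.4694, 0.174, 0.23]
tcp_rot: [0.151, 0.989, -0.0, -0.0]
contact_force: [0.0, 0.5, -0.2]
opening: 0.469
finger_force: 0.0
```

Emit:
drive_tool:
  moves:
    - [[0, 0, -0.17], [0, 0, 0], 0.04]
    - [[0, -0.17, 0], [0, 0, 0], 0.04]
    - [[0, -0.17, 0], [0, 0, 0], 0.04]
    - [[0, -0.18, 0], [0, 0, 0], 0.04]
    - [[0, 0, 0], [0, 0, 0], 0.04]

```text
time: 2.02
eef_pos: [0.4648, 0.1783, 0.228]
tcp_rot: [0.059, 0.965, -0.016, 0.254]
contact_force: [-0.4, 0.0, 0.2]
opening: 0.47
finger_force: 0.0
```

```bash
python3 - <<'E'
from h import *
from plant import ctrl
rel(LENS+.108*nvec(),frame(83,-nvec()))
c=ctrl.read_camera("wrist");cv2.imwrite("pics/w1.png",c["image"][:,:,::-1])
import pickle;pickle.dump(c,open("w1.pkl","wb"))
E
```

```text
t 2.02 at [0.4648 0.1783 0.228 ] q [ 0.25 -0.31  2.26 -0.27  0.72 -1.04] F [-0.4  0.   0.2] open 0.47 ff 0.0
 shift [0.0088 0.002  0.0173] turn [-0.0013 -0.0087 -0.0001] shift in target frame [0.0089 0.0019 0.0173]
```

View pics/w1.png

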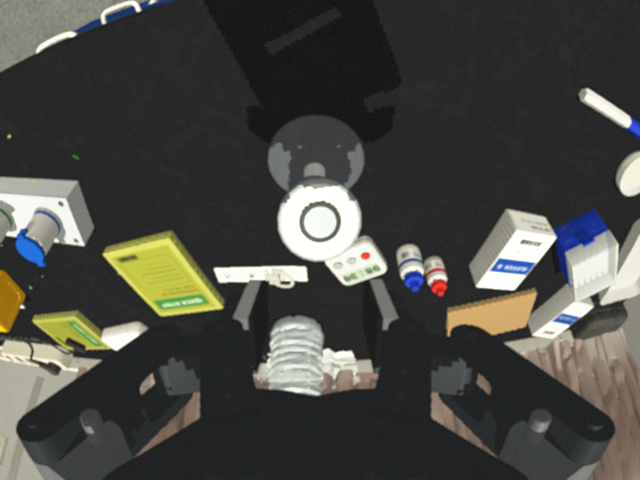

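The wrist view shows the reader clearly: the lens is at about (320,221), the ring is around it and the foot centre is near (316,158). The final pose is within reach.

```bash
cat >> h.py <<'E'
def wray(c,uv):
    v=np.array([uv[0]-c["cx"],uv[1]-c["cy"]]);r=np.linalg.norm(v);th=r/c["fx"];d=np.r_[np.sin(th)*v/r,np.cos(th)]
    return -c["R"].T@c["t"],c["R"].T@d
def wonz(c,uv,z):
    o,d=wray(c,uv);return o+d*(z-o[2])/d[2]
E
python3 - <<'E'
from h import *;import pickle
W=pickle.load(open("w1.pkl","rb"));D=pickle.load(open("d0.pkl","rb"));T=D["top"]
im=cv2.cvtColor(W["image"],cv2.COLOR_RGB2GRAY)
m=np.zeros_like(im);m[170:272,265:372]=cv2.inRange(im,225,255)[170:272,265:372]
k=max(cv2.findContours(m,0,1)[0],key=cv2.contourArea);e=cv2.fitEllipse(k);print("ring",e,wonz(W,e[0],.115))
m=np.zeros_like(im);m[105:185,255:375]=cv2.inRange(im,60,130)[105:185,255:375]
k=max(cv2.findContours(m,0,1)[0],key=cv2.contourArea);h=cv2.convexHull(k)[:,0]
P=np.array([wonz(W,p,.010) for p in h if p[1]<172])[:,:2]
A=np.c_[2*P,np.ones(len(P))];s=np.linalg.lstsq(A,(P**2).sum(1),rcond=None)[0];print("foot",s[:2],"r",np.sqrt(s[2]+s[:2]@s[:2]),len(P))
d=wonz(W,e[0],.115)[:2]-s[:2];print("az",np.degrees(np.arctan2(d[1],d[0])),np.linalg.norm(d))
# normal of ring: fit plane from ring contour rays: radius .03 circle
kk=max(cv2.findContours((lambda z:z)(cv2.inRange(im,225,255)*(np.indices(im.shape)[0]>170)*(np.indices(im.shape)[0]<272)*(np.indices(im.shape)[1]>265)*(np.indices(im.shape)[1]<372)).astype(np.uint8),0,1)[0],key=cv2.contourArea)[:,0]
from scipy.optimize import least_squares
R=[wray(W,p) for p in kk]
def f(x):
    n=np.r_[x[3],x[4],np.sqrt(1-x[3]**2-x[4]**2)];out=[]
    for o,dd in R:
        X=o+dd*((x[:3]-o)@n)/(dd@n);out.append(np.linalg.norm(X-x[:3])-x[5])
    return out+[(x[2]-.115)*30]
r=least_squares(f,np.r_[LENS,-.5,.06,.0285],loss="soft_l1",f_scale=.001).x;print("ring fit",r.round(4),"az",np.degrees(np.arctan2(r[4],r[3])),"tilt",np.degrees(np.arcsin(np.hypot(r[3],r[4]))))
# top foot circle
g=cv2.cvtColor(T["image"],cv2.COLOR_RGB2HSV);
E
```

```text
ring ((324.0271911621094, 227.42388916015625), (73.10604858398438, 100.33094024658203), 132.43295288085938) [0.5278139 0.1767005 0.115    ]
foot [0.53950832 0.16926223] r 0.04605581456648671 26
az 147.54149837240755 0.013859557765761338
ring fit [ 0.5291  0.1742  0.115  -0.3115 -0.3722  0.0326] az -129.93015514214875 tilt 29.03796252062326
```

```bash
python3 - <<'E'
from h import *;import pickle
W=pickle.load(open("w1.pkl","rb"))
im=cv2.cvtColor(W["image"],cv2.COLOR_RGB2GRAY)
c=im[195:250,292:350];m=cv2.inRange(c,0,150)
for k in cv2.findContours(m,cv2.RETR_LIST,1)[0]:
    if cv2.contourArea(k)>200:
        e=cv2.fitEllipse(k);uv=(e[0][0]+292,e[0][1]+195);p=wonz(W,uv,.115);d=p[:2]-np.array([.5395,.1693]);print(e[1],uv,p,"az",np.degrees(np.arctan2(d[1],d[0])),np.hypot(*d))
m=np.zeros_like(im);m[170:275,270:362]=cv2.inRange(im,215,255)[170:275,270:362]
k=max(cv2.findContours(m,0,1)[0],key=cv2.contourArea)[:,0];k=np.array([p for p in k if not(p[0]>325 and p[1]>228)])
e=cv2.fitEllipse(k);uv=e[0];print("ring",e,wonz(W,uv,.115))
E
```

```text
(33.57408142089844, 34.4071159362793) (319.65467262268066, 221.78206062316895) [0.52200742 0.17426071 0.115     ] az 164.1672211621344 0.01818238611409379
(39.31611633300781, 39.86728286743164) (319.6526908874512, 221.17268562316895) [0.52143042 0.17432628 0.115     ] az 164.45543894540964 0.01875561655223369
ring ((318.8945617675781, 221.98587036132812), (74.1318588256836, 80.31039428710938), 88.70278930664062) [0.52213556 0.17371229 0.115     ]
```

```bash
sed -i 's/LENS=np.array(\[.5195,.1735,.115\]);AZ=173./LENS=np.array([.5203,.174,.115]);AZ=168./' h.py; python3 - <<'E'
from h import *
h=u(147.5);rel(np.r_[V,.16]+.075*h,frame(57.5))
E
```

```text
t 2.08 at [0.4665 0.1782 0.2296] q [ 0.25 -0.31  2.26 -0.27  0.72 -1.04] F [-0.   0.6  0.9] open 0.467 ff 0.0
 shift [-0.0061 -0.3729  0.0836] turn [0.1143 0.508  0.4335] shift in target frame [-0.2021 -0.3169  0.0696]
```

Emit:
drive_tool:
  moves:
    - [[0, 0.17, 0], [0, 0, 0], 0.0]
    - [[0, 0.17, 0], [0, 0, 0], 0.0]
    - [[0, 0.171, 0], [0, 0, 0], 0.0]
    - [[0, 0, 0.18], [0, 0, 0], 0.0]
    - [[0, 0, 0.18], [0, 0, 0], 0.0]

```text
time: 2.7
eef_pos: [0.4698, 0.1775, 0.2312]
tcp_rot: [0.244, 0.97, 0.001, 0.004]
contact_force: [-0.3, 0.4, 0.3]
opening: 0.0
finger_force: 0.0
```

Emit:
drive_tool:
  moves:
    - [[0, 0, 0.083], [0, 0, 0], 0.0]
    - [[0, 0, 0], [0, 0, 0], 0.0]

```text
time: 2.95
eef_pos: [0.4692, 0.1776, 0.2312]
tcp_rot: [0.28, 0.96, 0.001, 0.004]
contact_force: [-0.9, -0.4, 0.5]
opening: -0.0
finger_force: 0.0
```

```bash
python3 - <<'E'
from h import *
h=u(147.5);rel(np.r_[V,.16]+.075*h,frame(57.5))
E
```

```text
t 2.95 at [0.4692 0.1776 0.2312] q [ 0.16 -0.09  2.02 -0.    1.21 -0.84] F [-0.9 -0.4  0.5] open -0.0 ff 0.0
 shift [-0.1992 -0.3181  0.071 ] turn [ 0.0047  0.007  -0.0004] shift in target frame [-0.1995 -0.3178  0.0712]
```

Emit:
drive_tool:
  moves:
    - [[0.0047, 0.007, 0], [-0.0285, -0.0454, 0.01], 0.0]
    - [[0, 0, 0], [-0.0285, -0.0454, 0.01], 0.0]
    - [[0, 0, 0], [-0.0285, -0.0454, 0.01], 0.0]
    - [[0, 0, 0], [-0.0285, -0.0454, 0.01], 0.0]
    - [[0, 0, 0], [-0.0285, -0.0454, 0.01], 0.0]

```text
time: 3.58
eef_pos: [0.4665, -0.0927, 0.1812]
tcp_rot: [0.28, 0.96, -0.0, 0.001]
contact_force: [0.8, 0.4, -0.6]
opening: -0.001
finger_force: 0.0
```

Emit:
drive_tool:
  moves:
    - [[0, 0, 0], [-0.0285, -0.0454, 0.01], 0.0]
    - [[0, 0, 0], [-0.0285, -0.0454, 0.01], 0.0]
    - [[0, 0, 0], [0, 0, 0], 0.0]

```text
time: 3.95
eef_pos: [0.4652, -0.2013, 0.1607]
tcp_rot: [0.282, 0.959, -0.0, 0.0]
contact_force: [1.2, -0.5, 0.7]
opening: 0.001
finger_force: 0.0
```

```bash
python3 - <<'E'
from h import *
from plant import ctrl
h=u(147.5);rel(np.r_[V,.117]+.075*h,frame(57.5))
c=ctrl.read_camera("wrist");cv2.imwrite("pics/w2.png",c["image"][:,:,::-1])
import pickle;pickle.dump(c,open("w2.pkl","wb"))
E
```

```text
t 3.95 at [ 0.4652 -0.2013  0.1607] q [-0.61  0.01  2.06 -0.    1.08 -1.61] F [ 1.2 -0.5  0.7] open 0.001 ff 0.0
 shift [0.0007 0.0039 0.0437] turn [-0.0003  0.0003 -0.0051] shift in target frame [0.0006 0.0039 0.0437]
```

View pics/w2.png

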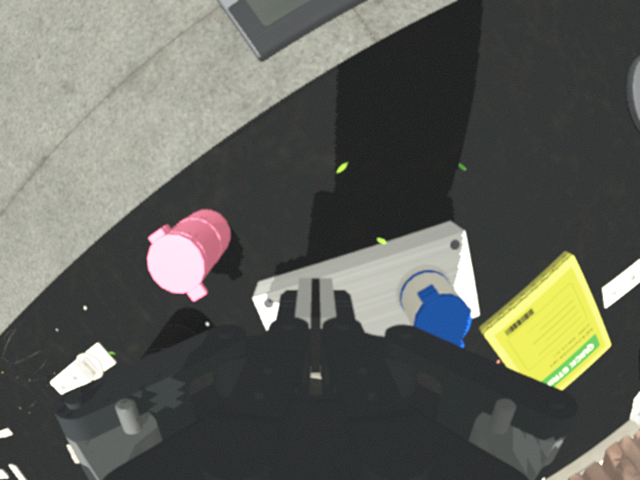

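The gripper hides the green vial here. The pink can is at (185,255), the blue vial at (440,310) and the holder between them, and the fingers are clear of all of them. Next I descend outside the lid and push inwards along −x.

Emit:
drive_tool:
  moves:
    - [[0, 0, 0], [0, 0.004, 0.022], 0.0]
    - [[0, 0, 0], [0, 0, 0.022], 0.0]
    - [[0, 0, 0], [0, 0, 0], 0.0]

```text
time: 4.38
eef_pos: [0.4665, -0.1927, 0.1155]
tcp_rot: [0.279, 0.96, 0.0, -0.002]
contact_force: [0.5, -0.2, 0.1]
opening: -0.001
finger_force: 0.0
```

Emit:
drive_tool:
  moves:
    - [[0, 0, 0], [-0.013, 0, 0], 0.0]
    - [[0, 0, 0], [-0.013, 0, 0], 0.0]
    - [[0, 0, 0], [-0.013, 0, 0], 0.0]
    - [[0, 0, 0], [-0.013, 0, 0], 0.0]
    - [[0, 0, 0], [0, 0, 0], 0.0]

```text
time: 5.0
eef_pos: [0.512, -0.2235, 0.117]
tcp_rot: [0.281, 0.96, -0.001, 0.001]
contact_force: [0.0, -0.1, 0.1]
opening: -0.002
finger_force: 0.1
```

```bash
python3 - <<'E'
from h import *
from plant import ctrl
h=u(147.5);rel(np.r_[V,.117]-.005*h,frame(57.5))
a=ctrl.read_camera("scene")["image"][225:325,320:420];b=ctrl.read_camera("top")["image"][190:290,370:470]
cv2.imwrite("pics/s2.png",cv2.resize(np.hstack([a,b]),None,fx=4,fy=4,interpolation=cv2.INTER_CUBIC)[:,:,::-1])
E
```

```text
t 5.0 at [ 0.512  -0.2235  0.117 ] q [-0.59  0.18  1.96 -0.    1.   -1.59] F [ 0.  -0.1  0.1] open -0.002 ff 0.1
 shift [-0.028  -0.0025  0.    ] turn [-0.0009  0.0021 -0.0018] shift in target frame [-0.028  -0.0025 -0.    ]
```

View pics/s2.png

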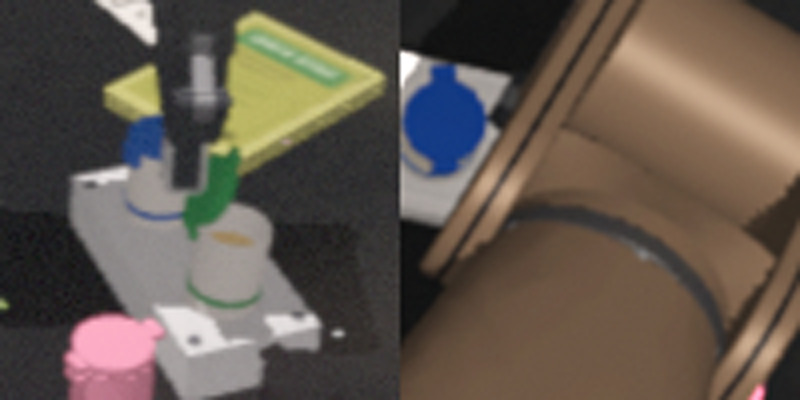

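The scene half shows the green lid at (212,190), pushed past upright by the fingertips. I'll continue in and then down.

Emit:
drive_tool:
  moves:
    - [[0, 0, 0], [-0.012, -0.0025, 0], 0.0]
    - [[0, 0, 0], [-0.012, 0, 0], 0.0]
    - [[0, 0, 0], [-0.006, 0, 0.004], 0.0]
    - [[0, 0, 0], [0, 0, 0.005], 0.0]
    - [[0, 0, 0], [0, 0, 0], 0.0]

```text
time: 5.72
eef_pos: [0.5345, -0.2407, 0.107]
tcp_rot: [0.281, 0.96, -0.0, -0.0]
contact_force: [0.8, 0.6, -0.1]
opening: 0.003
finger_force: 0.0
```

Emit:
drive_tool:
  moves:
    - [[0, 0, 0], [0, 0, 0.004], 0.0]
    - [[0, 0, 0], [0, 0, 0.002], 0.0]
    - [[0, 0, 0], [0, 0, 0], 0.0]

```text
time: 6.1
eef_pos: [0.5347, -0.2409, 0.1017]
tcp_rot: [0.281, 0.96, -0.001, 0.0]
contact_force: [0.7, -0.2, 0.1]
opening: 0.0
finger_force: 0.0
```

Emit:
drive_tool:
  moves:
    - [[0, 0, 0], [0, 0, 0.001], 0.0]
    - [[0, 0, 0], [0, 0, 0.001], 0.0]
    - [[0, 0, 0], [0, 0, 0], 0.0]

```text
time: 6.48
eef_pos: [0.535, -0.2411, 0.0999]
tcp_rot: [0.281, 0.96, -0.001, 0.0]
contact_force: [0.1, 0.3, -0.6]
opening: 0.004
finger_force: 0.1
```

Emit:
drive_tool:
  moves:
    - [[0, 0, 0], [0, 0, 0.001], 0.0]
    - [[0, 0, 0], [0, 0, 0.001], 0.0]
    - [[0, 0, 0], [0, 0, 0], 0.0]

```text
time: 6.85
eef_pos: [0.5358, -0.2415, 0.0998]
tcp_rot: [0.281, 0.96, -0.001, 0.001]
contact_force: [-1.4, 0.9, 7.5]
opening: 0.0
finger_force: 3.7
```

Emit:
drive_tool:
  moves:
    - [[0, 0, 0], [0, 0, 0.001], 0.0]
    - [[0, 0, 0], [0, 0, 0], 0.0]

```text
time: 7.1
eef_pos: [0.5363, -0.2419, 0.0999]
tcp_rot: [0.28, 0.96, -0.001, 0.002]
contact_force: [-1.5, 1.7, 10.4]
opening: -0.0
finger_force: 5.3
```

Emit:
drive_tool:
  moves:
    - [[0, 0, 0], [0, 0, 0.0015], 0.0]
    - [[0, 0, 0], [0, 0, 0.0015], 0.0]
    - [[0, 0, 0], [0, 0, 0], 0.0]

```text
time: 7.48
eef_pos: [0.5379, -0.2429, 0.0999]
tcp_rot: [0.28, 0.96, -0.002, 0.004]
contact_force: [-3.9, 2.3, 19.9]
opening: -0.001
finger_force: 9.7
```

Emit:
drive_tool:
  moves:
    - [[0, 0, 0], [0, 0, -0.03], 0.0]
    - [[0, 0, 0], [0, 0, -0.04], 0.06]
    - [[0, 0, 0], [0.04, 0, -0.04], 0.06]
    - [[0, 0, 0], [0.06, 0, -0.01], 0.06]
    - [[0, 0, 0], [0, 0, 0], 0.06]

```text
time: 8.1
eef_pos: [0.4477, -0.1846, 0.2132]
tcp_rot: [0.28, 0.96, -0.0, -0.0]
contact_force: [1.3, 0.3, -0.9]
opening: 0.701
finger_force: 0.0
```

```bash
python3 - <<'E'
from h import *
from plant import ctrl
import pickle
rel(np.r_[V,.11],frame(57.5))
S=ctrl.read_camera("scene");T=ctrl.read_camera("top");W=ctrl.read_camera("wrist");pickle.dump((S,T,W),open("d3.pkl","wb"))
cv2.imwrite("pics/s3.png",np.hstack([cv2.resize(S["image"][240:320,325:405],(400,400),interpolation=2),cv2.resize(W["image"],(400,300)) [:400] if 0 else cv2.copyMakeBorder(cv2.resize(W["image"],(400,300)),0,100,0,0,0)])[:,:,::-1])
for n,c in(("S",S),("T",T),("W",W)):
    m=cv2.inRange(cv2.cvtColor(c["image"],cv2.COLOR_RGB2HSV),(50,120,30),(80,255,255))
    for k in cv2.findContours(m,0,1)[0]:
        if cv2.contourArea(k)>60:
            e=cv2.minEnclosingCircle(k);M=cv2.moments(k);uv=(M["m10"]/M["m00"],M["m01"]/M["m00"]);print(n,cv2.contourArea(k),e,uv,(wonz if n=="W" else onz)(c,uv,.083).round(4))
E
```

```text
t 8.1 at [ 0.4477 -0.1846  0.2132] q [-0.6  -0.11  2.07 -0.    1.18 -1.6 ] F [ 1.3  0.3 -0.9] open 0.701 ff 0.0
 shift [-0.0982 -0.0006  0.1031] turn [-0.0008 -0.0003 -0.0009] shift in target frame [-0.0981 -0.0008  0.1032]
S 166.0 ((377.0, 280.0), 12.041694641113281) (376.78614457831327, 279.5863453815261) [ 0.5313 -0.2401  0.083 ]
T 352.5 ((322.8255920410156, 134.05813598632812), 20.432310104370117) (322.8628841607565, 134.10023640661936) [ 0.7212 -0.0528  0.083 ]
T 328.5 ((447.0, 83.0), 19.69781494140625) (447.2338914256722, 83.23947234906139) [ 0.8157 -0.2982  0.083 ]
W 75.0 ((550.775390625, 340.8623046875), 15.706981658935547) (555.1177777777777, 338.70888888888885) [ 0.6657 -0.0519  0.083 ]
W 1734.0 ((315.0, 340.6140441894531), 29.236421585083008) (315.03690888119957, 341.49903883121874) [ 0.5302 -0.2374  0.083 ]
```

View pics/s3.png

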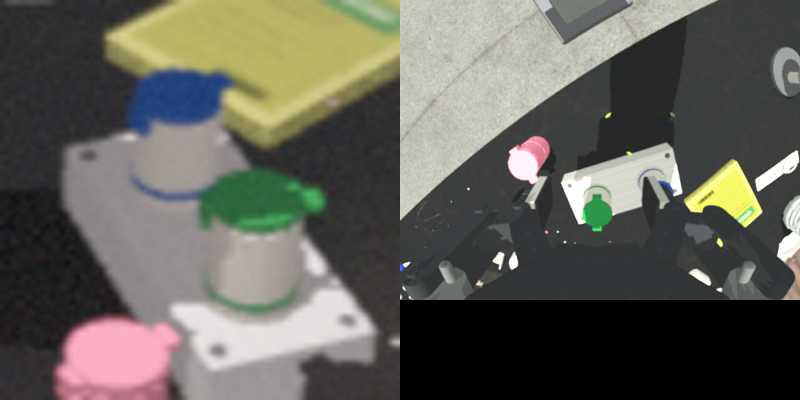

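The lid is flat shut: (260,200) in the left panel, with tab and hinge aligned with the tool. Now the grasp.

Emit:
drive_tool:
  moves:
    - [[0, 0, 0], [-0.05, -0.0005, 0.03], 0.06]
    - [[0, 0, 0], [-0.048, 0, 0.03], 0.06]
    - [[0, 0, 0], [0, 0, 0.025], 0.06]
    - [[0, 0, 0], [0, 0, 0], 0.06]

```text
time: 8.75
eef_pos: [0.5324, -0.2402, 0.125]
tcp_rot: [0.281, 0.96, 0.001, -0.003]
contact_force: [-0.4, 1.0, 0.3]
opening: 0.705
finger_force: 0.0
```

Emit:
drive_tool:
  moves:
    - [[0, 0, 0], [0, 0, 0.02], 0.06]
    - [[0, 0, 0], [0, 0, 0.02], 0.06]
    - [[0, 0, 0], [0, 0, 0.02], 0.06]
    - [[0, 0, 0], [0, 0, 0.012], 0.06]
    - [[0, 0, 0], [0, 0, 0], 0.06]

```text
time: 9.38
eef_pos: [0.5322, -0.2399, 0.0555]
tcp_rot: [0.281, 0.96, -0.0, -0.001]
contact_force: [-0.3, 0.0, -0.1]
opening: 0.699
finger_force: 0.0
```

```bash
python3 - <<'E'
from h import *
rel(np.r_[V,.055],frame(57.5))
E
```

```text
t 9.38 at [ 0.5322 -0.2399  0.0555] q [-0.6   0.32  1.92 -0.    0.9  -1.6 ] F [-0.3  0.  -0.1] open 0.699 ff 0.0
 shift [0.0028 0.0004 0.0005] turn [-0.0008 -0.0015 -0.0015] shift in target frame [0.0028 0.0004 0.0005]
```

Emit:
drive_tool:
  moves:
    - [[0, 0, 0], [0.0025, 0, 0], 0.05]
    - [[0, 0, 0], [0, 0, 0], 0.03]
    - [[0, 0, 0], [0, 0, 0], 0.03]
    - [[0, 0, 0], [0, 0, 0], 0.03]
    - [[0, 0, 0], [0, 0, 0], 0.03]
  grip_force: 40

```text
time: 10.0
eef_pos: [0.5315, -0.2394, 0.0579]
tcp_rot: [0.281, 0.96, -0.001, 0.001]
contact_force: [-0.1, 0.3, 5.1]
opening: 0.465
finger_force: 40.8
```

Emit:
drive_tool:
  moves:
    - [[0, 0, 0], [0, 0, 0], 0.03]
    - [[0, 0, 0], [0, 0, -0.005], 0.03]
    - [[0, 0, 0], [0, 0, -0.01], 0.03]
    - [[0, 0, 0], [0, 0, -0.015], 0.03]
    - [[0, 0, 0], [0, 0, 0], 0.03]

```text
time: 10.62
eef_pos: [0.5314, -0.2395, 0.0888]
tcp_rot: [0.281, 0.96, -0.001, 0.001]
contact_force: [-0.3, -0.4, -0.8]
opening: 0.465
finger_force: 40.8
```

Emit:
drive_tool:
  moves:
    - [[0, 0, 0], [0, 0, -0.04], 0.03]
    - [[0, 0, 0], [0, 0, -0.05], 0.03]
    - [[0, 0, 0], [0, 0, -0.05], 0.03]
    - [[0, 0, 0], [0, 0, -0.01], 0.03]
    - [[0, 0, 0], [0, 0, 0], 0.03]

```text
time: 11.25
eef_pos: [0.5304, -0.2386, 0.2366]
tcp_rot: [0.281, 0.96, -0.001, 0.0]
contact_force: [-0.4, -0.3, -1.7]
opening: 0.462
finger_force: 40.8
```

```bash
python3 - <<'E'
from h import *
rel(LENS+.132*nvec(),frame(78,-nvec()))
E
```

```text
t 11.25 at [ 0.5304 -0.2386  0.2366] q [-0.6   0.09  1.82 -0.    1.23 -1.6 ] F [-0.4 -0.3 -1.7] open 0.462 ff 40.8
 shift [0.2926 0.319  0.0069] turn [-0.0951 -0.5175 -0.3508] shift in target frame [ 0.1437  0.4015 -0.0745]
```

Emit:
drive_tool:
  moves:
    - [[0, 0, 0], [0.029, 0.032, 0], 0.03]
    - [[0, 0, 0], [0.029, 0.032, 0], 0.03]
    - [[0, 0, 0], [0.029, 0.032, 0], 0.03]
    - [[0, 0, 0], [0.029, 0.032, 0], 0.03]
    - [[0, 0, 0], [0.029, 0.032, 0], 0.03]

```text
time: 11.88
eef_pos: [0.4927, -0.0242, 0.2331]
tcp_rot: [0.281, 0.96, -0.001, -0.003]
contact_force: [0.0, -0.7, 0.1]
opening: 0.464
finger_force: 40.8
```

Emit:
drive_tool:
  moves:
    - [[0, 0, 0], [0.029, 0.032, 0], 0.03]
    - [[0, 0, 0], [0.029, 0.032, 0], 0.03]
    - [[0, 0, 0], [0.029, 0.032, 0], 0.03]
    - [[0, 0, 0], [0.029, 0.032, 0], 0.03]
    - [[0, 0, 0], [0.029, 0.032, 0], 0.03]

```text
time: 12.5
eef_pos: [0.4567, 0.188, 0.2329]
tcp_rot: [0.281, 0.96, -0.002, -0.002]
contact_force: [0.1, -0.0, -0.5]
opening: 0.464
finger_force: 40.8
```

Emit:
drive_tool:
  moves:
    - [[0, 0, -0.12], [0, 0, 0], 0.03]
    - [[0, 0, -0.12], [0, 0, 0], 0.03]
    - [[0, 0, -0.118], [0, 0, 0], 0.03]
    - [[0, -0.13, 0], [0, 0, 0], 0.03]
    - [[0, -0.13, 0], [0, 0, 0], 0.03]

```text
time: 13.12
eef_pos: [0.4575, 0.1864, 0.2328]
tcp_rot: [0.104, 0.986, -0.015, 0.128]
contact_force: [-0.4, -0.5, -1.3]
opening: 0.464
finger_force: 40.8
```

Emit:
drive_tool:
  moves:
    - [[0, -0.13, 0], [0, 0, 0], 0.03]
    - [[0, -0.134, 0], [0, 0, 0], 0.03]
    - [[0, 0, 0], [0, 0, 0], 0.03]
    - [[0, 0, 0], [0, 0, 0], 0.03]

```text
time: 13.62
eef_pos: [0.4585, 0.1868, 0.235]
tcp_rot: [0.101, 0.961, -0.028, 0.256]
contact_force: [0.2, -1.0, -0.7]
opening: 0.463
finger_force: 40.8
```

```bash
python3 - <<'E'
from h import *
rel(LENS+.112*nvec(),frame(78,-nvec()))
E
```

```text
t 13.62 at [0.4585 0.1868 0.235 ] q [ 0.3  -0.31  2.25 -0.36  0.77 -0.86] F [ 0.2 -1.  -0.7] open 0.463 ff 40.8
 shift [0.0053 0.0004 0.0235] turn [-0.0028 -0.0025 -0.0001] shift in target frame [0.0053 0.0003 0.0235]
```

Emit:
drive_tool:
  moves:
    - [[-0.003, -0.0025, 0], [0.0035, 0, 0.008], 0.03]
    - [[0, 0, 0], [0, 0, 0.008], 0.03]
    - [[0, 0, 0], [0, 0, 0.0075], 0.03]
    - [[0, 0, 0], [0, 0, 0], 0.03]
    - [[0, 0, 0], [0, 0, 0], 0.03]

```text
time: 14.25
eef_pos: [0.4675, 0.1851, 0.2143]
tcp_rot: [0.101, 0.96, -0.027, 0.259]
contact_force: [0.0, 0.4, -1.4]
opening: 0.469
finger_force: 40.8
```

```bash
python3 - <<'E'
from h import *
from plant import ctrl
import pickle
rel(LENS+.112*nvec(),frame(78,-nvec()))
S=ctrl.read_camera("scene");W=ctrl.read_camera("wrist");T=ctrl.read_camera("top");pickle.dump((S,T,W),open("d4.pkl","wb"))
a=cv2.resize(S["image"][140:240,235:335],(400,400),interpolation=2);b=cv2.resize(W["image"][120:380,190:450],(400,400),interpolation=2)
cv2.imwrite("pics/s4.png",np.hstack([a,b])[:,:,::-1])
E
```

```text
t 14.25 at [0.4675 0.1851 0.2143] q [ 0.29 -0.27  2.26 -0.37  0.71 -0.84] F [ 0.   0.4 -1.4] open 0.469 ff 40.8
 shift [0.0029 0.0001 0.0009] turn [ 0.0012  0.0036 -0.0007] shift in target frame [0.0029 0.0001 0.0009]
```

View pics/s4.png

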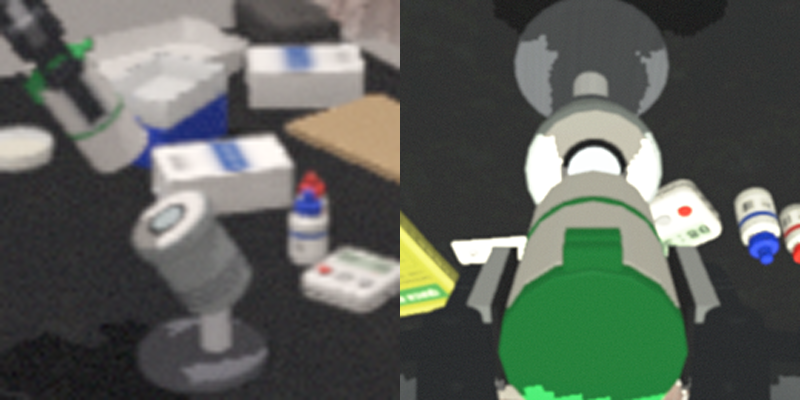

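The left panel shows the shut vial with its base centre near (118,155), facing the lens at (167,218). In the right panel the foot, lens and vial axis line up at x≈590–593. Next I check the distance and in-plane offset from the scene view.

```bash
python3 - <<'E'
from h import *;import pickle
S,T,W=pickle.load(open("d4.pkl","rb"))
n=nvec();ex=frame(78,-n).as_matrix()[:,0]
px=lambda a,b:np.array([235+(a-1.5)/4,140+(b-1.5)/4])
l0=proj(S,LENS)[0];print("lens proj",l0,"seen",px(167,218))
J=np.c_[proj(S,LENS+.06*n+.005*ex)[0]-proj(S,LENS+.06*n)[0],proj(S,LENS+.065*n)[0]-proj(S,LENS+.06*n)[0]]/5
b=px(118,155)-px(167,218);b0=proj(S,LENS+.06*n)[0]-l0
print("seen",b,"want",b0,"offset mm (x,n)",np.linalg.solve(J,b-b0))
# vial axis direction in scene
d=proj(S,LENS+.06*n)[0]-proj(S,LENS+.13*n)[0];print("axis want deg",np.degrees(np.arctan2(d[1],d[0])))
g=cv2.inRange(cv2.cvtColor(S["image"],cv2.COLOR_RGB2HSV),(50,60,30),(85,255,255));
a=cv2.resize(S["image"][165:205,245:305],(780,520),interpolation=2);cv2.imwrite("pics/s5.png",a[:,:,::-1])
E
```

```text
lens proj [276.19556242 195.14252674] seen [276.375 194.125]
seen [-12.25 -15.75] want [-12.04923816 -16.15394665] offset mm (x,n) [ 1.05283683 -0.59786987]
axis want deg 53.280721284412984
```

View pics/s5.png

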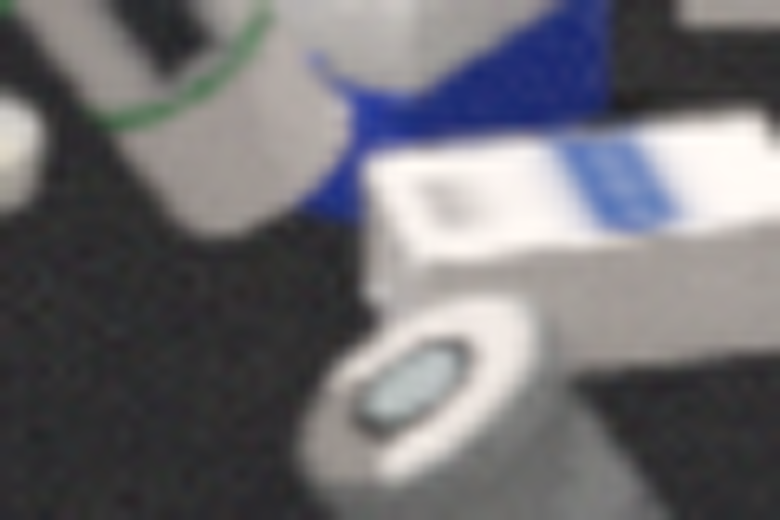

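Emit:
drive_tool:
  moves:
    - [[0, 0, 0], [0.0015, 0, 0.001], 0.03]
    - [[0, 0, 0], [0, 0, 0], 0.03]
    - [[0, 0, 0], [0, 0, 0], 0.03]
    - [[0, 0, 0], [0, 0, 0], 0.03]
    - [[0, 0, 0], [0, 0, 0], 0.03]

```text
time: 15.02
eef_pos: [0.4666, 0.1853, 0.2126]
tcp_rot: [0.101, 0.96, -0.027, 0.259]
contact_force: [0.3, 0.4, 0.4]
opening: 0.46
finger_force: 40.8
```

```bash
python3 - <<'E'
from h import *
from plant import ctrl
rel(LENS+.112*nvec(),frame(78,-nvec()));print(ctrl.get_state()["dq"].round(3));print(ctrl.sign_off())
E
```

```text
t 15.03 at [0.4666 0.1853 0.2126] q [ 0.29 -0.27  2.26 -0.38  0.71 -0.84] F [0.3 0.4 0.4] open 0.46 ff 40.8
 shift [ 0.0013  0.0001 -0.    ] turn [ 0.0013  0.0037 -0.0006] shift in target frame [ 0.0013  0.0001 -0.    ]
[-0.002  0.     0.001  0.     0.     0.   ]
the job is handed in; nothing more can be done
None
```

I pressed the green lid shut in its well, then lifted the vial; the arm now holds it still, base facing the lens at about 6 cm and centred to within a few millimetres by camera estimate. The job is handed in at 15 s, with neither the reader nor the blue vial touched.

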